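Set the tailstock leg of a bottle printing fixture and clamp its cam lever

TASK

Slide the tailstock leg along the rail until its black pointer stands at the red length mark, with its cam lever still open. Then, keeping hold of the leg so that it stays at the mark, close the cam lever fully against the blue grip plate; finish still holding the leg there by its grip plate, with the lever closed. Leave the bottle, the ink jar and the screwdriver where they are.

Things in the scene. Friction and masses are not known exactly. Their poses are not given: they have to be found in the camera images.
- leg (a joint): Leg's travel along the rail in m, growing along +y of mark; range 0 to 0.22, starts at 0 to 0.06, must go 30 to 190 mm towards +y. About 2 N of friction: stays where left, but yields to the lever's push. Rail top 30 mm above the table; silver saddle 62 mm across by 50 mm along the rail, 52 mm high; column on it to 95 mm; a rod at 62 mm height sticks out 84 mm to +y.
- leg_grip (a point): Blue upright grip plate standing fixed on the leg: 30 mm across the rail (x), 12 mm along the rail (y), from 52 to 164 mm above the table; the point is its centre, 108 mm above the table and 6 mm to the -y side of the pointer. Its -y face, 12 mm to the -y side of the pointer, is bare and free to push on or grip.
- lever (a joint): Cam lever hinged on the leg, +y side of the grip plate; rad: 0 = open (leaning to +y, away from the plate), 0.45 = closed (upright). Starts at 0 to 0.06. Axle 85 mm above the table, 16 mm to +y of the pointer. Stiff: 5 to 6 N at its knob; stays where left. Squeezing knob and plate together with 10 to 25 N closes it: over both they measure 63 mm along the rail open, 35 mm closed.
- lever_knob (a point): Centre of the red round bar, 14 mm thick and 34 mm long across the rail, at the lever's free end, 65 mm from its axle. Lever open: 144 mm above the table and 44 mm to +y of the pointer; closed: 150 mm high and 16 mm to +y of the pointer.
- pointer (a point): Black pointer bar at the leg's foot, 3 mm wide along the rail, lying just above the white scale on the side of the rail away from the robot; the point is the bar's middle along the rail, 39 mm above the table and 44 mm to +x of the rail's centre line (and of the centre line of grip plate and lever).
- mark (a point): Red length mark, a 30 by 6 by 6 mm bar lying across the white scale beside the rail, fixed; the point is the middle of its top, 36 mm above the table, 48 mm to +x of the rail's centre line. Its y axis is the rail's direction, its x axis points level across the rail, away from the robot. The leg is at the mark when pointer and mark have the same y in this frame.
- fixture: The fixed fixture: green base plate 110 mm across by 460 mm along the rail, origin at the middle of its underside on the table, same axes as mark. At its +y end, 187 to 223 mm from the origin, a silver headstock block 130 mm high, 160 mm with its black knob; its rollers 140 mm from the origin are 63 mm high.
- blank: White plastic bottle with orange cap, 60 mm wide, 150 mm tall, standing loose beyond the rail; origin at the centre of its underside. Leave alone.
- ink_jar: Blue ink jar with black lid, 60 mm wide, 70 mm tall, standing loose beyond the rail; origin at the centre of its underside. Leave alone.
- driver: Yellow-handled screwdriver 170 mm long, lying loose on the robot's side of the rail. Leave alone.

How it is judged:
By the outcome, as a careful person would: the job done as asked, in the order asked, and still so for the second after the job is handed in, while the arm keeps its last pose, push and grip.
It also fails if it takes over 48 s, if anything falls off the work surface, if the arm or the gripper's body presses on something with over 40 N, if the wrist force passes 120 N, or if a joint passes its speed limit or range.

ROBOT

A 6-joint arm with a two-finger parallel gripper is mounted at the origin on the work surface. World frame = base frame: x ahead of the robot, y to its left, z up, the work surface at z = 0. Lengths are in m, angles in rad, forces in N, time in s.
With the tool pointing down it reaches from about 0.375 to 0.9 m from the base axis. Payload 3.1 kg.
Tool frame: the origin (TCP) lies on the centre line of the jaws, within the pads' length; the fingertips stand robot.nose_length ahead of it and the grasp point (between the pads) lies 6 mm ahead of it (robot.nose_length is the distance from the TCP to the fingertips, in m); z points along the fingers, y is the line along which they close (so a half turn about z gives the same grasp; the last joint's range is limited). The gripper opens to 87 mm and grips with 3 to 60 N. Pads are 19 mm wide; open, the fingers measure 117 mm over their backs; the gripper's body (75 mm by 190 mm) begins 51 mm behind the grasp point.
Start: joints at [1.133, 0.527, 1.433, -0, 1.181, -0.178], TCP at [0.16, 0.604, 0.248] pointing down, gripper open.
Joint ranges: [-3.08, 3.08], [-0.75, 2.2], [0.22, 2.44], [-1.43, 4.57], [0, 2.65], [-2.85, 2.85]. Speed limits (rad/s): [2.79, 2.79, 3.14, 3.14, 3.14, 3.14].

INTERFACE

Orientations are given as a unit quaternion [x, y, z, w].
In Python, from rig import robot gives the robot as it stands.
- The arm moves only by the shell command python3 -m crank 'ROWS' [FORCE]. ROWS is JSON, one flat list of numbers, 7 for each row, row after row: the shift along the tool's x, y, z in mm, then the turn, a rotation vector about the tool's x, y, z in degrees, then the closure in counts, from 0 (fully open) to 255 (shut). In form: [x, y, z, ax, ay, az, fingers, x, y, z, ax, ay, az, fingers, ...]. A call has exactly 5 rows; each row is the pose to reach, as a shift and turn from the pose commanded when the call began, along the tool's axes at that moment; what a row does not reach only later rows make up. A row lasts 1/12 s, in which the tool goes at most 41.7 mm and 7.16 degrees, less where a joint would pass 70% of its speed; a pose out of reach is approached as far as the arm can. A call with a gripper value outside its range is refused whole. The fingers move at their own pace and stop on an object; FORCE is the grip in N (left out, the last holds). Time passes only in rows, so rows that repeat a pose let the fingers close, or fill a call up. It gives the time, the measured TCP pose, the force, the opening and the grip force at its end, in the units of the state.
- robot.get_obs(): the state, without advancing time (a new reading comes with each control period).
- robot.camera(name): name is "side" or "top"; returns a dict with "pixels" (384x512x3 uint8, red, green, blue), "intrinsics" (3x3 intrinsics, pixels), "extrinsics" (4x4, takes a point from camera to world coordinates). Camera axes: x right, y down, z forward; pixel columns grow to the right and rows downward; lengths in m; the calibration is good to about 2 mm. A picture is of the moment at which its call begins. There is no depth.
- robot.hand_in(): hands the job in; it is judged then, once.
The state is a dict: "time": time; "q": joint angles; "joint_velocities": joint speeds; "joint_torque": joint torques, N m; "position": TCP position; "tool_rot": TCP orientation; "ft_force": force on the tool from outside, world axes, zero at the start; "moment": the same for the moment, N m; "grip_width": finger opening in m; "grip_force": force on a finger pad.
Only numpy, scipy, OpenCV 4.12 (cv2) and the standard library are available. Lean on these libraries where they do the work, as an engineer would, in place of code of your own. Each camera call takes 0.05 s, during which the arm holds its last target. There are 200 camera calls.

## Working session

There is one attempt and no reset: what is moved stays moved. The work goes in short steps, Python scripts to look and compute and a shell command to move; the robot and the scene stay as the last step left them, time stands still between calls to the robot, and variables do not carry over. Pictures are saved under pics/ and viewed, at most 10 in all, crops included, and the job is handed in when it is done.

```bash
ls; mkdir -p pics
python3 - <<'E'
from rig import robot
import cv2,numpy as np
o=robot.get_obs();print(o,robot.nose_length)
for n in("top","side"):
    c=robot.camera(n);cv2.imwrite(f"pics/{n}0.png",c["pixels"][:,:,::-1]);np.savez(f"{n}0.npz",**c)
    print(n,np.round(c["intrinsics"],1).tolist(),np.round(c["extrinsics"],3).tolist())
E
```

```text
pics
{'time': 0.0, 'q': array([ 1.13348170e+00,  5.28449964e-01,  1.43389615e+00, -7.47480969e-07,
        1.18140265e+00, -1.78490601e-01]), 'joint_velocities': array([ 5.22001430e-04, -8.34114613e-04, -1.23613796e-03,  8.43272049e-05,
        1.08596007e-03,  1.31734014e-04]), 'joint_torque': array([-1.32309215e-03, -4.40044749e+01, -1.76591331e+01,  6.29846100e-02,
        5.83865948e-02, -1.59044484e-04]), 'position': array([0.159639  , 0.6035667 , 0.24658349]), 'tool_rot': array([ 1.29050880e-01,  9.91637387e-01, -1.02746100e-03, -3.26386842e-04]), 'ft_force': array([1.01354   , 0.37974239, 0.22749752]), 'moment': array([-0.0239814 , -0.00154615,  0.06046932]), 'grip_force': 0.0, 'grip_width': 0.0870121328058939} 0.025
top [[444.9, 0.0, 265.7], [0.0, 444.9, 192.5], [0.0, 0.0, 1.0]] [[0.009, -0.988, 0.152, 0.489], [-0.999, -0.004, 0.035, 0.063], [-0.034, -0.152, -0.988, 0.928], [0.0, 0.0, 0.0, 1.0]]
side [[441.8, 0.0, 257.9], [0.0, 441.8, 192.8], [0.0, 0.0, 1.0]] [[-0.954, -0.219, 0.204, 0.432], [-0.299, 0.734, -0.61, 0.605], [-0.016, -0.643, -0.766, 0.747], [0.0, 0.0, 0.0, 1.0]]
```

View pics/top0.png

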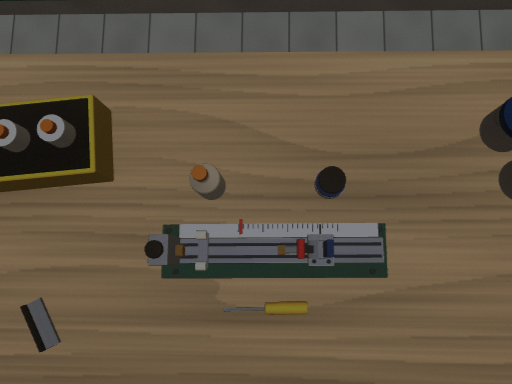

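View pics/side0.png

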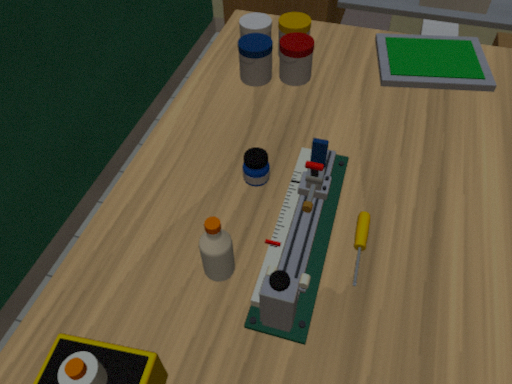

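The top view has +y to the left and +x up. It shows the red mark at about (240,226), the knob at (301,248), the blue plate at (329,248) and the pointer near (320,229). The side view confirms this, with the mark at about (273,242) and the knob at (315,166).

```bash
cat > h.py <<'E'
import numpy as np,cv2
def ray(c,uv):
    d=np.linalg.inv(c["intrinsics"])@[uv[0],uv[1],1];T=c["extrinsics"];return T[:3,3],T[:3,:3]@d
def onz(c,uv,z):
    o,d=ray(c,uv);return o+d*(z-o[2])/d[2]
def tri(c1,u1,c2,u2):
    o1,d1=ray(c1,u1);o2,d2=ray(c2,u2)
    s=np.linalg.lstsq(np.c_[d1,-d2],o2-o1,rcond=None)[0]
    a,b=o1+s[0]*d1,o2+s[1]*d2;return (a+b)/2,np.linalg.norm(a-b)
def blobs(c,col,box,amin=8):
    p=c["pixels"];h=cv2.cvtColor(p,cv2.COLOR_RGB2HSV).astype(int);H,S,V=h[...,0],h[...,1],h[...,2]
    m={"red":((H<6)|(H>174))&(S>150)&(V>70),"blue":(H>95)&(H<125)&(S>110)&(V>25),"orange":(H>7)&(H<14)&(S>200)&(V>150),
       "black":V<45}[col].astype(np.uint8)
    x0,y0,x1,y1=box;k=np.zeros_like(m);k[y0:y1,x0:x1]=m[y0:y1,x0:x1]
    n,l,st,ce=cv2.connectedComponentsWithStats(k)
    return [(np.round(ce[i],2).tolist(),st[i].tolist()) for i in range(1,n) if st[i][4]>=amin]
E
python3 - <<'E'
from h import *
t=dict(np.load("top0.npz"));s=dict(np.load("side0.npz"))
for c,b,n in((t,(150,200,400,290),"top"),(s,(230,120,360,340),"side")):
    for col in("red","blue","black"):print(n,col,blobs(c,col,b))
cv2.imwrite("pics/crop.png",cv2.resize(np.hstack([t["pixels"][210:270,225:345],s["pixels"][130:190,270:350]])[:,:,::-1],None,fx=4,fy=4,interpolation=cv2.INTER_NEAREST))
for u,z in(((180,237),.03),((385,237),.03),((162,277),.0),((387,277),.0)):print(u,onz(t,u,z))
E
```

```text
top red [([240.05, 225.7], [239, 219, 3, 15, 43]), ([300.44, 248.4], [297, 239, 8, 20, 142])]
top blue [([329.72, 248.32], [327, 240, 7, 17, 109])]
top black [([168.1, 230.3], [165, 227, 8, 7, 40]), ([380.18, 229.0], [379, 226, 4, 7, 22]), ([155.46, 248.91], [150, 240, 13, 19, 206]), ([324.78, 248.06], [323, 241, 4, 16, 54]), ([252.9, 244.02], [209, 243, 88, 3, 220]), ([308.19, 248.16], [305, 243, 8, 10, 68]), ([356.5, 243.5], [333, 243, 48, 2, 96]), ([190.26, 244.48], [184, 244, 14, 2, 27]), ([256.13, 256.16], [208, 255, 89, 3, 231]), ([306.0, 256.0], [305, 255, 3, 3, 9]), ([357.39, 255.52], [334, 255, 48, 3, 96]), ([188.38, 256.56], [179, 256, 18, 2, 32]), ([313.88, 260.88], [313, 260, 3, 3, 8]), ([328.12, 261.12], [327, 260, 3, 3, 8]), ([243.5, 263.0], [220, 263, 48, 1, 48]), ([174.95, 271.43], [172, 269, 7, 6, 37]), ([372.45, 270.93], [369, 268, 8, 7, 42])]
side red [([314.58, 165.26], [306, 161, 18, 10, 118]), ([272.43, 242.37], [265, 240, 15, 6, 49])]
side blue [([319.11, 150.68], [311, 139, 17, 26, 329]), ([255.9, 170.87], [243, 161, 26, 17, 228]), ([255.5, 185.0], [252, 185, 8, 1, 8])]
side black [([319.15, 153.31], [311, 143, 18, 25, 283]), ([255.47, 158.25], [244, 148, 24, 21, 420]), ([340.77, 163.18], [338, 161, 6, 5, 22]), ([314.0, 172.5], [311, 169, 7, 8, 48]), ([323.88, 187.88], [323, 187, 3, 3, 8]), ([313.5, 211.4], [312, 207, 4, 9, 10]), ([281.88, 272.75], [270, 211, 32, 80, 411]), ([310.13, 224.07], [308, 218, 5, 13, 15]), ([301.28, 256.03], [296, 232, 13, 46, 67]), ([252.5, 320.14], [249, 317, 7, 7, 36]), ([301.65, 324.03], [299, 320, 7, 8, 37]), ([266.63, 332.69], [245, 327, 45, 13, 54])]
(180, 237) [0.53528102 0.26770194 0.03      ]
(385, 237) [ 0.53837969 -0.14409731  0.03      ]
(162, 277) [0.45413045 0.30882843 0.        ]
(387, 277) [ 0.45897955 -0.15253136  0.        ]
```

View pics/crop.png

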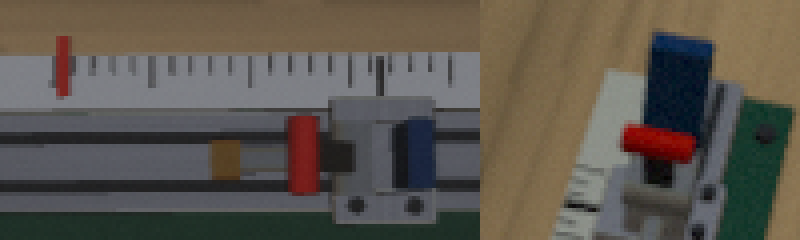

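The crop shows the pointer at about (320,229), the mark at (240,225.7), and the knob and plate side by side on the rail's centre line. Next I'll turn these into world coordinates and tool-axis shifts.

```bash
cat >> h.py <<'E'
from scipy.spatial.transform import Rotation as R
def shift(o,target,ydir):
    r=R.from_quat(o["tool_rot"]);y=r.as_matrix()[:,1]
    return r.inv().apply(np.array(target)-o["position"])*1e3, np.degrees(np.arctan2(*ydir[::-1])-np.arctan2(y[1],y[0]))
E
python3 - <<'E'
from h import *
from rig import robot
t=dict(np.load("top0.npz"));s=dict(np.load("side0.npz"))
print("knob",tri(t,(300.44,248.4),s,(314.58,165.26)))
print("mark",tri(t,(240.05,225.7),s,(272.43,242.37)),onz(t,(240.05,225.7),.036))
print("pointer",onz(t,(320,229),.039))
print("knob z",onz(t,(300.44,248.4),.147),"plate top",onz(t,(329.7,248.3),.16))
m=onz(t,(240.05,225.7),.036);p=onz(t,(320,229),.039)
yd=np.array([-.0105,1]);pl=p[:2]+np.array([-.044,.016])
print(pl,m[:2]-p[:2])
o=robot.get_obs()
print(shift(o,[pl[0],pl[1],.246],yd))
E
```

```text
knob (array([0.51118171, 0.02917712, 0.14362939]), np.float64(6.862422088593641e-05))
mark (array([0.5586846 , 0.14598689, 0.03155018]), np.float64(0.000373656579908117)) [0.5585248  0.14560164 0.036     ]
pointer [ 0.55278771 -0.01427355  0.039     ]
knob z [0.51112145 0.02932654 0.147     ] plate top [ 0.51134463 -0.01994088  0.16      ]
[0.50878771 0.00172645] [0.00573709 0.1598752 ]
(array([-491.55282869, -492.51389699,    1.43465521]), np.float64(15.430455238162084))
```

```bash
python3 -m crank '[-28,-28,0,0,0,-3.1,0,-57,-56,0,0,0,-6.2,0,-85,-85,0,0,0,-9.3,0,-114,-113,0,0,0,-12.4,0,-142,-141,0,0,0,-15.4,0]' && python3 -m crank '[-16,-28,0,0,0,0,0,-33,-57,0,0,0,0,0,-49,-85,0,0,0,0,0,-66,-114,0,0,0,0,0,-82,-142,0,0,0,0,0]' && python3 -m crank '[-16,-28,0,0,0,0,0,-33,-57,0,0,0,0,0,-49,-85,0,0,0,0,0,-66,-114,0,0,0,0,0,-82,-142,0,0,0,0,0]'
python3 - <<'E'
from h import *
from rig import robot
o=robot.get_obs();print(shift(o,[.511,.005,.246],[-.0105,1]))
E
```

```text
time: 0.52
position: [0.2613, 0.4297, 0.2472]
tool_rot: [-0.007, 1.0, -0.0, -0.0]
ft_force: [0.8, 1.1, 0.2]
grip_width: 0.0871
grip_force: 0.0
time: 0.93
position: [0.3449, 0.2888, 0.2474]
tool_rot: [-0.005, 1.0, -0.0, -0.0]
ft_force: [0.6, 0.4, -0.5]
grip_width: 0.0869
grip_force: 0.0
time: 1.35
position: [0.4284, 0.1475, 0.2474]
tool_rot: [-0.005, 1.0, -0.0, -0.0]
ft_force: [0.5, -0.1, -0.8]
grip_width: 0.0868
grip_force: 0.0
(array([ -81.23861622, -143.33933975,    1.40055422]), np.float64(0.044492085288429906))
```

```bash
python3 -m crank '[-16,-28,0,0,0,0,0,-33,-57,0,0,0,0,0,-49,-85,0,0,0,0,0,-66,-114,0,0,0,0,0,-81,-143,0,0,0,0,0]' && python3 -m crank '[0,0,10,0,0,0,0,0,0,30,0,0,0,0,0,0,50,0,0,0,0,0,0,54,0,0,0,0,0,0,54,0,0,0,0]'
python3 - <<'E'
from h import *
from rig import robot
a=[]
for n in("top","side"):
    c=robot.camera(n);np.savez(f"{n}1.npz",**c);p=c["pixels"]
    a.append(p[200:290,240:370] if n=="top" else p[90:180,260:390])
cv2.imwrite("pics/c1.png",cv2.resize(np.hstack(a)[:,:,::-1],None,fx=3,fy=3,interpolation=cv2.INTER_NEAREST))
o=robot.get_obs();print(shift(o,[.511,.005,.153],[-.0105,1]))
E
```

```text
time: 1.77
position: [0.511, 0.0054, 0.2473]
tool_rot: [-0.005, 1.0, 0.0, -0.0]
ft_force: [0.1, 0.5, 0.3]
grip_width: 0.087
grip_force: 0.0
time: 2.18
position: [0.509, 0.0072, 0.1921]
tool_rot: [-0.005, 1.0, 0.0, -0.002]
ft_force: [0.3, -0.3, 0.4]
grip_width: 0.087
grip_force: 0.0
(array([-0.33883383, -2.07566211, 40.95440404]), np.float64(0.01298471187025221))
```

View pics/c1.png

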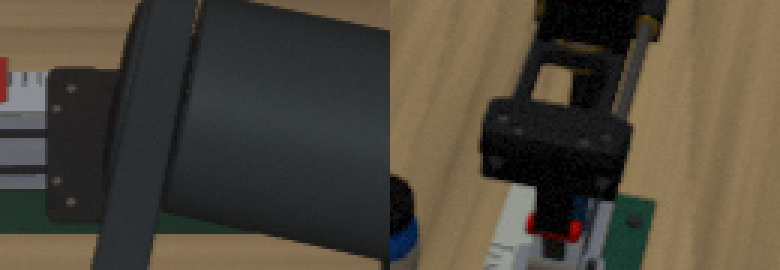

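The right crop shows the +y finger in front of the red knob, centred across it, so the jaws straddle plate and knob. I'll descend the rest with a -2 mm y correction.

```bash
python3 -m crank '[0,-2,8,0,0,0,0,0,-2,18,0,0,0,0,0,-2,28,0,0,0,0,0,-2,38,0,0,0,0,0,-2,40,0,0,0,0]'; python3 -m crank '[0,0,0,0,0,0,0,0,0,0,0,0,0,0,0,0,0,0,0,0,0,0,0,0,0,0,0,0,0,0,0,0,0,0,0]'
python3 - <<'E'
from h import *
from rig import robot
o=robot.get_obs();print(shift(o,[.511,.005,.153],[-.0105,1]),o["ft_force"])
E
```

```text
time: 2.7
position: [0.5091, 0.0053, 0.1516]
tool_rot: [-0.005, 1.0, 0.0, -0.002]
ft_force: [-0.3, 0.4, -0.4]
grip_width: 0.087
grip_force: 0.0
time: 3.12
position: [0.5107, 0.0049, 0.154]
tool_rot: [-0.005, 1.0, -0.0, 0.0]
ft_force: [0.2, -1.3, -0.7]
grip_width: 0.0872
grip_force: 0.0
(array([-0.32215876,  0.04709902,  0.96263529]), np.float64(0.028325626050514512)) [ 0.15343928 -1.33962608 -0.67046501]
```

```bash
python3 -m crank '[0,8,1,0,0,0,0,0,16,1,0,0,0,0,0,28,1,0,0,0,0,0,40,1,0,0,0,0,0,52,1,0,0,0,0]'; python3 -m crank '[0,12,0,0,0,0,0,0,24,0,0,0,0,0,0,36,0,0,0,0,0,0,48,0,0,0,0,0,0,60,0,0,0,0,0]';python3 -m crank '[0,12,0,0,0,0,0,0,22,0,0,0,0,0,0,30,0,0,0,0,0,0,36,0,0,0,0,0,0,40,0,0,0,0,0]'
python3 - <<'E'
from h import *
from rig import robot
for n in("top","side"):
    c=robot.camera(n);np.savez(f"{n}2.npz",**c);p=c["pixels"]
    cv2.imwrite(f"pics/{n}2.png",cv2.resize((p[190:290,180:330] if n=="top" else p[150:300,240:340])[:,:,::-1],None,fx=4,fy=4,interpolation=cv2.INTER_NEAREST))
o=robot.get_obs();print(o["position"],o["grip_width"])
E
```

```text
time: 3.53
position: [0.5098, 0.0582, 0.1527]
tool_rot: [-0.005, 1.0, -0.0, 0.0]
ft_force: [1.1, -3.2, -0.2]
grip_width: 0.0877
grip_force: 1.3
time: 3.95
position: [0.5091, 0.1183, 0.1526]
tool_rot: [-0.005, 1.0, -0.0, -0.0]
ft_force: [-0.5, -3.0, 2.2]
grip_width: 0.0871
grip_force: 1.3
time: 4.37
position: [0.5086, 0.1578, 0.1525]
tool_rot: [-0.005, 1.0, 0.0, -0.0]
ft_force: [-0.5, -2.7, 1.4]
grip_width: 0.0872
grip_force: 1.1
[0.50879649 0.15791833 0.15237764] 0.08689659929143591
```

View pics/top2.png

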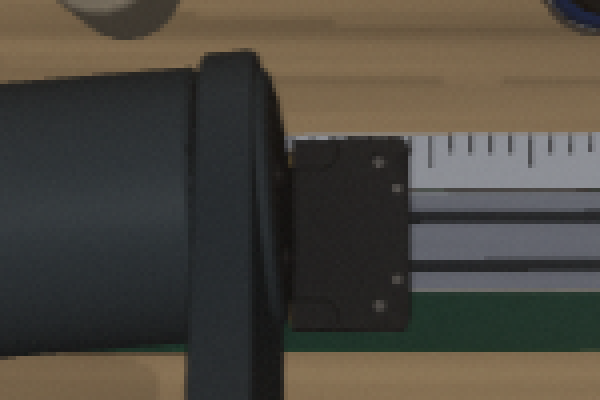

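View pics/side2.png

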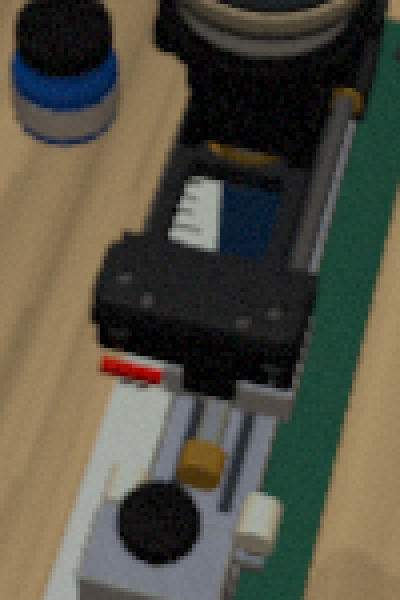

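The hand hides the pointer in both views. The rod's orange tip is visible at about (291,266) in the side view and the mark at about (273,242). I'll use the rod tip as a stand-in, calibrated from the first images.

```bash
cat >> h.py <<'E'
def orange(c,box):
    p=c["pixels"];h=cv2.cvtColor(p,cv2.COLOR_RGB2HSV).astype(int)
    m=((h[...,0]>12)&(h[...,0]<25)&(h[...,1]>150)&(h[...,2]>60)).astype(np.uint8)
    x0,y0,x1,y1=box;k=np.zeros_like(m);k[y0:y1,x0:x1]=m[y0:y1,x0:x1]
    n,l,st,ce=cv2.connectedComponentsWithStats(k);i=1+np.argmax(st[1:,4]);return ce[i],st[i]
E
python3 - <<'E'
from h import *
t=dict(np.load("top0.npz"));s=dict(np.load("side0.npz"));s2=dict(np.load("side2.npz"))
a,sa=orange(s,(298,195,318,218));b,sb=orange(s2,(278,250,302,282));c,sc=orange(t,(270,240,292,258))
print(a,sa,b,sb,c,sc)
ya=onz(s,a,.062);yb=onz(s2,b,.062);yt=onz(t,c,.062);print("tip0 side",ya,"tip2 side",yb,"tip0 top",yt,"moved",yb-ya)
print("pointer0 side",onz(s,(295.7,181.7),.039),"mark side",onz(s,(272.43,242.37),.034))
E
```

```text
[306.97619048 206.13095238] [303 201  10  11  84] [289.75925926 265.77777778] [284 260  12  12 108] [281.46153846 253.38461538] [279 252   6   3  13]
tip0 side [0.51173427 0.06402768 0.062     ] tip2 side [0.50985895 0.20425849 0.062     ] tip0 top [0.50365591 0.06219111 0.062     ] moved [-1.87532164e-03  1.40230806e-01  1.11022302e-16]
pointer0 side [ 0.55271262 -0.0119586   0.039     ] mark side [0.55806505 0.14754373 0.034     ]
```

```bash
python3 -m crank '[0,4,0,0,0,0,0,0,8,0,0,0,0,0,0,12,0,0,0,0,0,0,15,0,0,0,0,0,0,17,0,0,0,0,0]'; python3 -m crank '[0,1,0,0,0,0,0,0,2,0,0,0,0,0,0,2,0,0,0,0,0,0,2,0,0,0,0,0,0,2,0,0,0,0,0]'
python3 - <<'E'
from h import *
from rig import robot
s=dict(np.load("side0.npz"));c=robot.camera("side");np.savez("side3.npz",**c);p=c["pixels"]
b,sb=orange(c,(270,255,302,292));print(b,sb,onz(c,b,.062)[1]-.0640)
print(blobs(c,"red",(250,220,300,260)))
cv2.imwrite("pics/side3.png",cv2.resize(p[170:290,240:340][:,:,::-1],None,fx=5,fy=5,interpolation=cv2.INTER_NEAREST))
o=robot.get_obs();print(o["position"],o["grip_width"],o["ft_force"])
E
```

```text
time: 4.88
position: [0.5086, 0.1742, 0.1523]
tool_rot: [-0.005, 1.0, -0.0, -0.0]
ft_force: [0.3, -2.2, -1.5]
grip_width: 0.0875
grip_force: 1.0
time: 5.3
position: [0.5086, 0.1762, 0.1526]
tool_rot: [-0.005, 1.0, 0.0, 0.0]
ft_force: [0.1, -0.9, -0.4]
grip_width: 0.087
grip_force: 0.2
[289.11111111 272.79365079] [284 268  10  13  63] 0.15425356843538712
[]
[0.50866657 0.17618426 0.15269067] 0.08697860158925566 [ 0.02321723 -0.33183388  0.13862796]
```

View pics/side3.png

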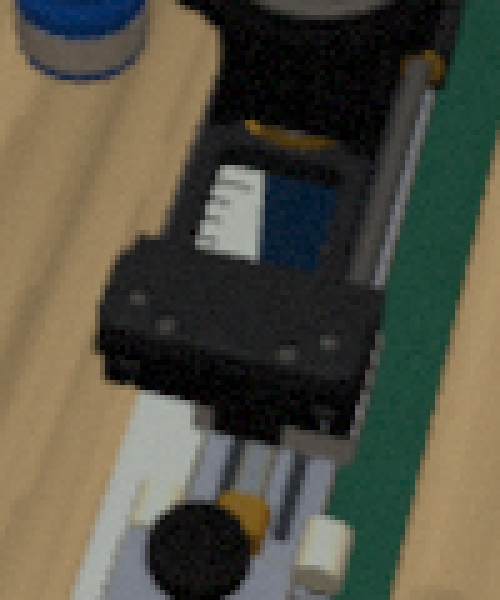

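The rod tip is now partly hidden by the headstock knob, at about (289,273), and kinematics put the pointer about 1 mm short. There is plenty of time, so I'll lift off, move aside and look at pointer and mark directly.

```bash
python3 -m crank '[0,-4,0,0,0,0,0,0,-8,-5,0,0,0,0,0,-8,-30,0,0,0,0,0,-8,-55,0,0,0,0,0,-8,-60,0,0,0,0]'; python3 -m crank '[0,-35,0,0,0,0,0,0,-75,0,0,0,0,0,0,-115,0,0,0,0,0,0,-155,0,0,0,0,0,0,-192,0,0,0,0,0]'
python3 - <<'E'
from h import *
from rig import robot
a=[]
for n in("top","side"):
    c=robot.camera(n);np.savez(f"{n}4.npz",**c);p=c["pixels"]
    print(n,blobs(c,"red",(180,140,330,300)))
    a.append(p[205:265,205:285] if n=="top" else p[205:265,250:330])
cv2.imwrite("pics/c4.png",cv2.resize(np.hstack(a)[:,:,::-1],None,fx=5,fy=5,interpolation=cv2.INTER_NEAREST))
o=robot.get_obs();print(o["position"])
E
```

```text
time: 5.77
position: [0.5111, 0.168, 0.2164]
tool_rot: [-0.005, 1.0, 0.0, 0.004]
ft_force: [1.7, -0.6, 0.5]
grip_width: 0.0869
grip_force: 0.0
time: 6.18
position: [0.5103, -0.0261, 0.2126]
tool_rot: [-0.005, 1.0, -0.0, 0.0]
ft_force: [0.1, 0.9, -0.2]
grip_width: 0.0868
grip_force: 0.0
top [([239.76, 223.79], [239, 219, 3, 13, 29]), ([210.83, 249.07], [207, 239, 8, 20, 138])]
side [([294.57, 231.76], [285, 227, 20, 11, 155]), ([272.22, 242.25], [265, 240, 15, 6, 51])]
[ 0.51157277 -0.02936175  0.21272401]
```

View pics/c4.png

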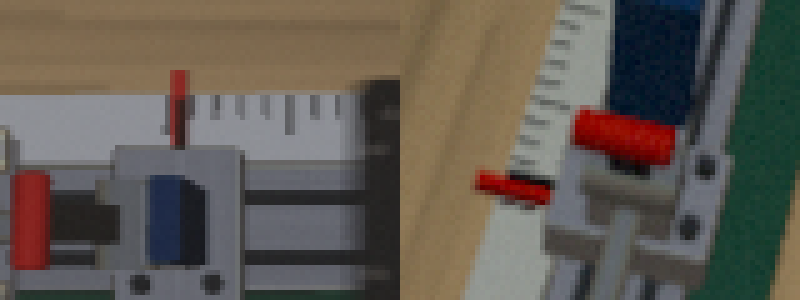

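The top view (left) shows the black pointer overlapping the red mark at about (240.5,228), slightly to the -y side, so it is short by roughly a millimetre. I'll quantify it to sub-pixel level.

Run:
```python
from h import *
t=dict(np.load("top4.npz"));p=t["pixels"].astype(int)
for r in range(219,235):print(r,[tuple(x) for x in p[r,237:245]])
u0=np.arange(236,246)
for r in range(219,225):
    w=np.clip(p[r,236:246,0]-p[r,236:246,1]-60,0,None);print(r,(w*u0).sum()/max(w.sum(),1))
for x in(239.5,240.5):print(onz(t,(x,225),.037))
```

```text
219 [(np.int64(134), np.int64(112), np.int64(84)), (np.int64(134), np.int64(113), np.int64(85)), (np.int64(137), np.int64(65), np.int64(52)), (np.int64(136), np.int64(46), np.int64(39)), (np.int64(136), np.int64(46), np.int64(39)), (np.int64(119), np.int64(79), np.int64(60)), (np.int64(129), np.int64(106), np.int64(81)), (np.int64(134), np.int64(112), np.int64(85))]
220 [(np.int64(134), np.int64(112), np.int64(85)), (np.int64(134), np.int64(113), np.int64(85)), (np.int64(137), np.int64(62), np.int64(49)), (np.int64(138), np.int64(43), np.int64(37)), (np.int64(136), np.int64(40), np.int64(35)), (np.int64(118), np.int64(76), np.int64(59)), (np.int64(131), np.int64(108), np.int64(82)), (np.int64(133), np.int64(112), np.int64(84))]
221 [(np.int64(135), np.int64(113), np.int64(85)), (np.int64(135), np.int64(114), np.int64(86)), (np.int64(136), np.int64(60), np.int64(48)), (np.int64(137), np.int64(41), np.int64(36)), (np.int64(136), np.int64(41), np.int64(36)), (np.int64(119), np.int64(78), np.int64(60)), (np.int64(129), np.int64(106), np.int64(81)), (np.int64(134), np.int64(112), np.int64
[... 4279 characters left out ...]
p.int64(109), np.int64(96), np.int64(98)), (np.int64(138), np.int64(138), np.int64(144)), (np.int64(143), np.int64(144), np.int64(150))]
234 [(np.int64(110), np.int64(110), np.int64(110)), (np.int64(109), np.int64(108), np.int64(108)), (np.int64(92), np.int64(78), np.int64(77)), (np.int64(59), np.int64(53), np.int64(49)), (np.int64(49), np.int64(46), np.int64(43)), (np.int64(97), np.int64(97), np.int64(96)), (np.int64(108), np.int64(108), np.int64(109)), (np.int64(111), np.int64(111), np.int64(110))]
219 240.25
220 240.24418604651163
221 240.2183908045977
222 240.22727272727272
223 240.28571428571428
224 239.85365853658536
[0.55984646 0.14664245 0.037     ]
[0.55985978 0.14462826 0.037     ]
```

Redness and darkness edges put the pointer about 1 mm short of the mark (0.4 px plus parallax), which agrees with the kinematics. I'll go back the same way and push 1 mm further than before.

```bash
python3 -m crank '[0,40,0,0,0,0,0,0,80,0,0,0,0,0,0,120,0,0,0,0,0,0,158,0,0,0,0,0,0,192,0,0,0,0,0]'; python3 -m crank '[0,0,0,0,0,0,0,0,0,20,0,0,0,0,0,0,40,0,0,0,0,0,0,55,0,0,0,0,0,0,60,0,0,0,0]';  python3 -m crank '[0,0,0,0,0,0,0,0,2,0,0,0,0,0,0,4,0,0,0,0,0,0,5,0,0,0,0,0,0,6,0,0,0,0,0]';python3 -c "
from rig import robot
print(robot.get_obs())"
```

```text
time: 6.7
position: [0.5079, 0.1705, 0.2125]
tool_rot: [-0.005, 1.0, 0.0, -0.0]
ft_force: [0.1, -0.1, 0.9]
grip_width: 0.0871
grip_force: 0.0
time: 7.12
position: [0.5068, 0.1679, 0.1504]
tool_rot: [-0.005, 1.0, -0.0, -0.002]
ft_force: [0.4, -0.1, -0.3]
grip_width: 0.0869
grip_force: 0.0
time: 7.53
position: [0.5092, 0.1742, 0.1534]
tool_rot: [-0.005, 1.0, 0.0, 0.001]
ft_force: [0.7, 0.8, -0.5]
grip_width: 0.0868
grip_force: 0.0
{'time': 7.5333, 'q': array([ 1.21865591e-01,  5.45566584e-01,  1.74013282e+00,  2.87957543e-05,
        8.53996074e-01, -1.45898792e+00]), 'joint_velocities': array([ 0.02344559,  0.00600004, -0.00378352, -0.00147022,  0.00275698,
        0.02375036]), 'joint_torque': array([-9.80126392e-02, -3.92458999e+01, -1.21992356e+01, -1.84920657e-02,
        7.10425596e-02, -1.32095057e-02]), 'position': array([0.5092439 , 0.17420387, 0.1534405 ]), 'tool_rot': array([-5.01912240e-03,  9.99986954e-01,  1.21368028e-04,  9.40856191e-04]), 'ft_force': array([ 0.70704562,  0.7559742 , -0.54763709]), 'moment': array([ 0.02764316, -0.03824002, -0.03326684]), 'grip_force': 0.0, 'grip_width': 0.08684511017806801}
```

```bash
python3 -m crank '[0,1,0,0,0,0,0,0,2,0,0,0,0,0,0,3,0,0,0,0,0,0,3,0,0,0,0,0,0,3,0,0,0,0,0]' 20;python3 -c "
from rig import robot
print(robot.get_obs()['position'])"
```

```text
time: 7.95
position: [0.5088, 0.1768, 0.1527]
tool_rot: [-0.005, 1.0, -0.0, 0.0]
ft_force: [-0.4, -1.2, 1.4]
grip_width: 0.0872
grip_force: 0.7
[0.5088082  0.17684243 0.15269292]
```

```bash
python3 -m crank '[0,0.5,0,0,0,0,0,0,0.5,0,0,0,0,0,0,0.5,0,0,0,0,0,0,-1.5,0,0,0,0,10,0,-3.5,0,0,0,0,20]' 20;python3 -m crank '[0,-2,0,0,0,0,32,0,-4,0,0,0,0,44,0,-5.5,0,0,0,0,54,0,-6.5,0,0,0,0,60,0,-6.5,0,0,0,0,60]' 20;python3 -c "
from rig import robot
o=robot.get_obs();print(o['position'],o['grip_width'],o['position'][1]-o['grip_width']/2)"
```

```text
time: 8.37
position: [0.5084, 0.1737, 0.1523]
tool_rot: [-0.005, 1.0, 0.0, -0.0]
ft_force: [-0.0, 0.2, -0.5]
grip_width: 0.0826
grip_force: 0.0
time: 8.78
position: [0.5087, 0.1668, 0.1525]
tool_rot: [-0.005, 1.0, 0.0, -0.0]
ft_force: [-1.5, -0.8, 0.9]
grip_width: 0.0673
grip_force: 0.0
[0.50873602 0.16675808 0.1525118 ] 0.06733225373800673 0.13309195697860315
```

```bash
python3 -m crank '[0,0.6,0,0,0,0,60,0,-0.4,0,0,0,0,66,0,-1.4,0,0,0,0,72,0,-2.4,0,0,0,0,78,0,-2.4,0,0,0,0,78]' 20;python3 -c "
from rig import robot
o=robot.get_obs();print(o['position'],o['grip_width'],o['position'][1]-o['grip_width']/2)"
```

```text
time: 9.2
position: [0.5088, 0.1644, 0.1526]
tool_rot: [-0.005, 1.0, -0.0, 0.0]
ft_force: [0.3, -1.6, 0.1]
grip_width: 0.0614
grip_force: 12.8
[0.50879908 0.16440613 0.15260683] 0.061379307659966124 0.13371648072691428
```

```bash
python3 -m crank '[0,-1,0,0,0,0,84,0,-2,0,0,0,0,90,0,-3,0,0,0,0,96,0,-3.9,0,0,0,0,102,0,-3.9,0,0,0,0,102]' 20;python3 -c "
from rig import robot
o=robot.get_obs();print(o['position'],o['grip_width'],o['position'][1]-o['grip_width']/2)"
```

```text
time: 9.62
position: [0.5088, 0.1604, 0.1526]
tool_rot: [-0.005, 1.0, -0.0, 0.0]
ft_force: [-0.3, -1.8, 2.0]
grip_width: 0.0532
grip_force: 9.2
[0.50878373 0.16043028 0.15264032] 0.053223232601307124 0.13381866109089416
```

```bash
python3 -m crank '[0,-1,0,0,0,0,108,0,-2,0,0,0,0,114,0,-3,0,0,0,0,120,0,-4,0,0,0,0,126,0,-4.1,0,0,0,0,126]' 20;python3 -c "
from rig import robot
o=robot.get_obs();print(o['position'],o['grip_width'],o['position'][1]-o['grip_width']/2)";python3 -m crank '[0,-1,0,0,0,0,132,0,-2,0,0,0,0,138,0,-3,0,0,0,0,144,0,-4,0,0,0,0,150,0,-4,0,0,0,0,150]' 20;python3 -c "
from rig import robot
o=robot.get_obs();print(o['position'],o['grip_width'],o['position'][1]-o['grip_width']/2)"
```

```text
time: 10.03
position: [0.5088, 0.1563, 0.1526]
tool_rot: [-0.005, 1.0, -0.0, -0.0]
ft_force: [-0.0, -0.5, 3.5]
grip_width: 0.0449
grip_force: 7.3
[0.50883476 0.15626907 0.15260931] 0.044897856420638954 0.13382014068341835
time: 10.45
position: [0.5089, 0.1522, 0.1526]
tool_rot: [-0.005, 1.0, -0.0, -0.0]
ft_force: [-1.0, -0.5, 3.1]
grip_width: 0.037
grip_force: 6.5
[0.50891499 0.15218605 0.15260677] 0.037037659626051996 0.13366721860205033
```

```bash
python3 -m crank '[0,-0.5,0,0,0,0,154,0,-1,0,0,0,0,158,0,-1,0,0,0,0,175,0,-1,0,0,0,0,200,0,-1,0,0,0,0,200]' 22;python3 -m crank '[0,0,0,0,0,0,200,0,0,0,0,0,0,200,0,0,0,0,0,0,200,0,0,0,0,0,0,200,0,0,0,0,0,0,200]' 22
python3 - <<'E'
from h import *
from rig import robot
o=robot.get_obs();print(o['position'],o['grip_width'],o['position'][1]-o['grip_width']/2,o['grip_force'],o['ft_force'])
a=[]
for n in("top","side"):
    c=robot.camera(n);np.savez(f"{n}5.npz",**c);p=c["pixels"]
    print(n,blobs(c,"red",(180,140,330,300)))
    a.append(p[200:280,190:290] if n=="top" else p[200:280,240:340])
cv2.imwrite("pics/c5.png",cv2.resize(np.hstack(a)[:,:,::-1],None,fx=4,fy=4,interpolation=cv2.INTER_NEAREST))
E
```

```text
time: 10.87
position: [0.5089, 0.1514, 0.1526]
tool_rot: [-0.005, 1.0, -0.0, -0.0]
ft_force: [-1.1, -3.0, 5.5]
grip_width: 0.034
grip_force: 21.4
time: 11.28
position: [0.5089, 0.1516, 0.1526]
tool_rot: [-0.005, 1.0, -0.0, -0.0]
ft_force: [-1.6, -1.5, 5.0]
grip_width: 0.0339
grip_force: 21.5
[0.50888713 0.15157165 0.15261956] 0.033867182228673555 0.13463806049555105 21.458074254915118 [-1.57876411 -1.53208145  5.04223028]
top []
side [([272.02, 242.39], [266, 239, 14, 7, 44])]
```

View pics/c5.png

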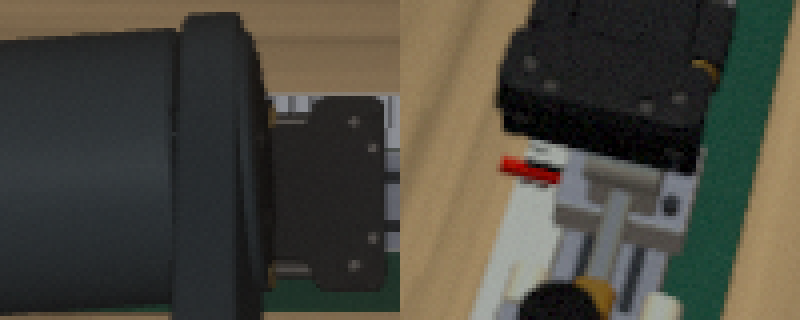

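The side view (right) shows the leg still at the mark, with the red bar at about (272,242) and the saddle beside it. At 21 N the jaws read 33.9 mm, so the lever is closed. Next I'll measure how far the saddle moved since the direct look, when it was about 1 mm short.

Run:
```python
from h import *
a=np.load("side4.npz")["pixels"];b=np.load("side5.npz")["pixels"];c=dict(np.load("side5.npz"))
g=lambda p:cv2.cvtColor(p,cv2.COLOR_RGB2GRAY).astype(np.float32)
a,b=g(a),g(b)
for x0,y0,x1,y1 in((280,244,312,264),(302,244,314,258),(283,250,300,262),(302,244,318,262)):
    T=b[y0:y1,x0:x1];r=cv2.matchTemplate(a[y0-5:y1+5,x0-5:x1+5],T,cv2.TM_CCOEFF_NORMED)
    _,v,_,(i,j)=cv2.minMaxLoc(r)
    f=lambda l,m,n:(l-n)/(2*(l-2*m+n))
    dx=i-5+f(*r[j,i-1:i+2]);dy=j-5+f(*r[j-1:j+2,i])
    p=np.array([(x0+x1)/2,(y0+y1)/2]);d=onz(c,p,.045)-onz(c,p+[dx,dy],.045)
    print(round(float(v),3),dx,dy,np.round(d*1e3,2))
```

```text
0.975 0.20288436 -0.8514837 [-0.09  1.9   0.  ]
0.971 0.16060674 -0.88166714 [-0.16  1.97  0.  ]
0.967 0.22443168 -0.8490035 [-0.06  1.9   0.  ]
0.981 0.18295363 -0.86161953 [-0.1   1.93  0.  ]
```

The saddle moved +1.9 mm against about 1.0 wanted, and the pad position agrees. I'll shift the held leg back 0.9 mm.

```bash
python3 -m crank '[0,-0.3,0,0,0,0,200,0,-0.6,0,0,0,0,200,0,-0.9,0,0,0,0,200,0,-0.9,0,0,0,0,200,0,-0.9,0,0,0,0,200]' 22; python3 -m crank '[0,0,0,0,0,0,200,0,0,0,0,0,0,200,0,0,0,0,0,0,200,0,0,0,0,0,0,200,0,0,0,0,0,0,200]' 22
python3 - <<'E'
from h import *
from rig import robot
c=robot.camera("side");a=np.load("side4.npz")["pixels"]
g=lambda p:cv2.cvtColor(p,cv2.COLOR_RGB2GRAY).astype(np.float32)
a,b=g(a),g(c["pixels"])
for x0,y0,x1,y1 in((280,244,312,264),(302,244,318,262)):
    T=b[y0:y1,x0:x1];r=cv2.matchTemplate(a[y0-5:y1+5,x0-5:x1+5],T,cv2.TM_CCOEFF_NORMED)
    _,v,_,(i,j)=cv2.minMaxLoc(r)
    f=lambda l,m,n:(l-n)/(2*(l-2*m+n))
    dx=i-5+f(*r[j,i-1:i+2]);dy=j-5+f(*r[j-1:j+2,i])
    p=np.array([(x0+x1)/2,(y0+y1)/2]);d=onz(c,p,.045)-onz(c,p+[dx,dy],.045)
    print(round(float(v),3),np.round(d*1e3,2))
o=robot.get_obs();print(o['position'],o['grip_width'],o['position'][1]-o['grip_width']/2,o['grip_force'],o['ft_force'])
E
```

```text
time: 11.8
position: [0.5089, 0.1515, 0.1527]
tool_rot: [-0.005, 1.0, 0.001, 0.0]
ft_force: [-1.2, 1.3, 4.5]
grip_width: 0.0338
grip_force: 21.6
time: 12.22
position: [0.5089, 0.1515, 0.1526]
tool_rot: [-0.005, 1.0, 0.001, 0.0]
ft_force: [-1.8, 1.7, 5.8]
grip_width: 0.0338
grip_force: 21.6
0.975 [-0.1   1.89  0.  ]
0.981 [-0.08  1.9   0.  ]
[0.50888723 0.15149304 0.15262658] 0.03375912236433806 0.13461347987343453 21.553526963107288 [-0.93316992  0.92314743  5.18976864]
```

The 2 N friction absorbed that shift through the arm's compliance. I'll add a little more.

```bash
python3 -m crank '[0,-0.3,0,0,0,0,200,0,-0.5,0,0,0,0,200,0,-0.7,0,0,0,0,200,0,-0.8,0,0,0,0,200,0,-0.8,0,0,0,0,200]' 22
python3 - <<'E'
from rig import robot
o=robot.get_obs();print(o['position'],o['position'][1]-o['grip_width']/2,o['grip_force'],o['ft_force'])
E
```

```text
time: 12.68
position: [0.5089, 0.1508, 0.1527]
tool_rot: [-0.005, 1.0, 0.001, 0.0]
ft_force: [-1.1, 2.1, 4.8]
grip_width: 0.034
grip_force: 21.6
[0.50892723 0.15083698 0.15265939] 0.13385818943208402 21.574152403045446 [-1.06439084  2.09465821  4.75305533]
```

```bash
python3 -m crank '[0,0,0,0,0,0,200,0,0,0,0,0,0,200,0,0,0,0,0,0,200,0,0,0,0,0,0,200,0,0,0,0,0,0,200]' 22
python3 - <<'E'
from h import *
from rig import robot
c=robot.camera("side");a=np.load("side4.npz")["pixels"]
g=lambda p:cv2.cvtColor(p,cv2.COLOR_RGB2GRAY).astype(np.float32)
a,b=g(a),g(c["pixels"])
x0,y0,x1,y1=280,244,312,264
T=b[y0:y1,x0:x1];r=cv2.matchTemplate(a[y0-5:y1+5,x0-5:x1+5],T,cv2.TM_CCOEFF_NORMED)
_,v,_,(i,j)=cv2.minMaxLoc(r)
f=lambda l,m,n:(l-n)/(2*(l-2*m+n))
d=np.array([i-5+f(*r[j,i-1:i+2]),j-5+f(*r[j-1:j+2,i])]);p=np.array([296,254])
mv=(onz(c,p,.045)-onz(c,p+d,.045))[1]*1e3
o=robot.get_obs();w=o['grip_width'];print(mv,o['position'],w,o['position'][1]-w/2,o['grip_force'],o['ft_force'])
if .4<mv<1.7 and w<.0355: print(robot.hand_in())
E
```

```text
time: 13.1
position: [0.5089, 0.1508, 0.1526]
tool_rot: [-0.005, 1.0, 0.001, 0.0]
ft_force: [-0.5, 2.0, 5.2]
grip_width: 0.0338
grip_force: 21.6
1.2228151712480595 [0.50894593 0.1508089  0.15264887] 0.03386853104805944 0.13387463157992285 21.57245051348582 [-1.67139016  1.59084284  4.21726961]
the job is handed in; nothing more can be done
None
```

I handed the job in at about 13 s: the leg measured about 0.2 mm past the red mark, with the lever closed and the leg still held by its grip plate at about 21.6 N. While closing, the leg drifted to about 0.9 mm past the mark and I pulled it back, and I took no final picture of the bottle, ink jar and screwdriver, though no move was aimed near them.

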